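# Log a pellet run on the check-in pads

### The arm

A 6-joint arm with a two-finger parallel gripper is mounted at the origin on the work surface; the furniture and walls round the work are solid. World frame = base frame: x ahead of the robot, y to its left, z up, the work surface at z = 0. Lengths are in m, angles in rad, forces in N, time in s.
With the tool pointing down it reaches from about 0.35 to 0.95 m from the base axis. Payload 17.4 kg.
Tool frame: the origin (TCP) lies at the very end of the fingers, on their centre line; the grasp point (between the pads) lies 19 mm behind it; z points along the fingers, y is the line along which they close (so a half turn about z gives the same grasp; the last joint's range is limited). The gripper opens to 93 mm and grips with 3 to 60 N. Pads are 15 mm wide; open, the fingers measure 128 mm over their backs; the gripper's body (75 mm by 188 mm) begins 65 mm behind the grasp point.
Start: joints at [-1.211, 0.116, 1.442, -0, 1.584, -0.038], TCP at [0.261, -0.622, 0.219] pointing down, gripper open.
Joint ranges: [-2.83, 2.83], [-0.83, 2.19], [0.07, 2.5], [-1.14, 4.28], [0.01, 3], [-2.97, 2.97]. Speed limits (rad/s): [1.89, 1.89, 2.22, 3.14, 3.14, 3.14].

### API

Orientations are given as a unit quaternion [x, y, z, w].
In Python, from cell import arm, read_camera, camera_params gives the robot as it stands.
- The arm moves only by the tool jog_arm, never from a script. Its argument "rows" is a list of rows, each an object of numbers: "x", "y", "z": the shift along the tool's x, y, z scaled (see below); "turn": the turn about the tool's z scaled (see below); "gripper": the opening, from -1 (shut) to 1 (fully open), so that 0 is half open. A call has exactly 5 rows; each row shifts and turns the commanded pose from where the row before left it, along the tool's axes as they then stand; what a row does not reach is not made up. The controller multiplies each number of a shift by 75 cm and each number of a turn by pi/2 rad. A row lasts 1/12 s, in which the tool goes at most 41.7 mm and 7.16 degrees, less where a joint would pass 70% of its speed; a pose out of reach is approached as far as the arm can. A call with a number of a shift or a turn outside -1 to 1 is refused whole. A call with a gripper value outside its range is refused whole. The fingers move at their own pace and stop on an object; "force" is the grip in N (left out, the last holds). Time passes only in rows, so rows that do not move let the fingers close, or fill a call up. It gives the time, the measured TCP pose, the force, the opening and the grip force at its end, in the units of the state.
- arm.get_state(): the state, without advancing time (a new reading comes with each control period).
- read_camera(name): name is "scene" or "top"; returns (picture, depth): 384x512x3 uint8, red, green, blue; 384x512 float32, m along the optical axis (not along the pixel's ray), 0 where there is no reading.
- camera_params(name): a dict with "intrinsics" (3x3 intrinsics, pixels), "R" (3x3) and "t" (3): a world point X has camera coordinates R X + t. Camera axes: x right, y down, z forward; pixel columns grow to the right and rows downward; lengths in m; the calibration is good to about 2 mm. A picture is of the moment at which its call begins. camera_params takes no time and is no camera call.
- arm.finish_job(): hands the job in; it is judged then, once.
The state is a dict: "time_s": time; "joints": joint angles; "qvel": joint speeds; "effort": joint torques, N m; "position": TCP position; "orientation": TCP orientation; "ft_force": force on the tool from outside, world axes, zero at the start; "wrist_torque": the same for the moment, N m; "grip_width": finger opening in m; "gripper_force": force on a finger pad.
Only numpy, scipy, OpenCV 4.12 (cv2) and the standard library are available. Lean on these libraries where they do the work, as an engineer would, in place of code of your own. Each camera call takes 0.05 s, during which the arm holds its last target. There are 200 camera calls.

### The job

Log the pellet preparation on the bench's check-in pads in the order of the work: with the fingertips, lightly press down the yellow key of the pad that carries the white jar, then the key of the pad with the agate mortar, then the key of the pad with the steel die body, each until it is down and stays down. Leave the key of the pad with the glass beaker up, do not lift or shift anything standing on the pads or behind them, and finish clear of everything.

Things in the scene. Friction and masses are not known exactly. Their poses are not given: they have to be found in the camera images.
- pad_jar: the check-in pad under the white jar with a green band: a grey tray 160 x 80 mm, 12 mm high, fixed to the bench. Origin: centre of its underside on the bench; x runs along its length from the key to the thing it carries, z up. The thing stands on a round black mat centred at x = +36 mm; the key is centred at x = -52 mm. It turns up to 0.2 rad either way from pointing straight ahead, and the four pads swap places from run to run
- key_jar_top (a point): centre of the top face of that pad's key: a round yellow cap 36 mm across (33 mm flat on top), in a black bezel. The point sinks with the key: 27 mm above the bench when up, 15 mm at the stop, always at least 1 mm above the bezel
- key_jar (a joint): how far that key is down, m: 0 up, 0.012 at its hard stop. It slides straight down against drag and a weak spring: about 3 N to start it, 4.5 N at 4 mm, 6 N at 8 mm, 7.5 N at 12 mm. The drag keeps it where it is left (from deeper than 9 mm it creeps back to about 9 mm). It counts as down from 0.004; pressing 6 to 8 mm is ample
- jar: the white jar with a green band (62 mm wide, 83 mm tall), standing loose on its pad, origin at the centre of its underside, z up
- pad_mortar: the check-in pad under the tan agate mortar, a small bowl: a grey tray 160 x 80 mm, 12 mm high, fixed to the bench. Origin: centre of its underside on the bench; x runs along its length from the key to the thing it carries, z up. The thing stands on a round black mat centred at x = +36 mm; the key is centred at x = -52 mm. It turns up to 0.2 rad either way from pointing straight ahead, and the four pads swap places from run to run
- key_mortar_top (a point): centre of the top face of that pad's key: a round yellow cap 36 mm across (33 mm flat on top), in a black bezel. The point sinks with the key: 27 mm above the bench when up, 15 mm at the stop, always at least 1 mm above the bezel
- key_mortar (a joint): how far that key is down, m: 0 up, 0.012 at its hard stop. It slides straight down against drag and a weak spring: about 3 N to start it, 4.5 N at 4 mm, 6 N at 8 mm, 7.5 N at 12 mm. The drag keeps it where it is left (from deeper than 9 mm it creeps back to about 9 mm). It counts as down from 0.004; pressing 6 to 8 mm is ample
- mortar: the tan agate mortar, a small bowl (66 mm wide, 30 mm tall), standing loose on its pad, origin at the centre of its underside, z up
- pad_die: the check-in pad under the steel-grey round die body with a small pale yellow side port: a grey tray 160 x 80 mm, 12 mm high, fixed to the bench. Origin: centre of its underside on the bench; x runs along its length from the key to the thing it carries, z up. The thing stands on a round black mat centred at x = +36 mm; the key is centred at x = -52 mm. It turns up to 0.2 rad either way from pointing straight ahead, and the four pads swap places from run to run
- key_die_top (a point): centre of the top face of that pad's key: a round yellow cap 36 mm across (33 mm flat on top), in a black bezel. The point sinks with the key: 27 mm above the bench when up, 15 mm at the stop, always at least 1 mm above the bezel
- key_die (a joint): how far that key is down, m: 0 up, 0.012 at its hard stop. It slides straight down against drag and a weak spring: about 3 N to start it, 4.5 N at 4 mm, 6 N at 8 mm, 7.5 N at 12 mm. The drag keeps it where it is left (from deeper than 9 mm it creeps back to about 9 mm). It counts as down from 0.004; pressing 6 to 8 mm is ample
- die: the steel-grey round die body with a small pale yellow side port (52 x 70 mm, 52 mm tall), standing loose on its pad, origin at the centre of its underside, z up
- pad_glass: the check-in pad under the clear empty glass beaker: a grey tray 160 x 80 mm, 12 mm high, fixed to the bench. Origin: centre of its underside on the bench; x runs along its length from the key to the thing it carries, z up. The thing stands on a round black mat centred at x = +36 mm; the key is centred at x = -52 mm. It turns up to 0.2 rad either way from pointing straight ahead, and the four pads swap places from run to run
- key_glass_top (a point): centre of the top face of that pad's key: a round yellow cap 36 mm across (33 mm flat on top), in a black bezel. The point sinks with the key: 27 mm above the bench when up, 15 mm at the stop, always at least 1 mm above the bezel
- key_glass (a joint): how far that key is down, m: 0 up, 0.012 at its hard stop. It slides straight down against drag and a weak spring: about 3 N to start it, 4.5 N at 4 mm, 6 N at 8 mm, 7.5 N at 12 mm. The drag keeps it where it is left (from deeper than 9 mm it creeps back to about 9 mm). It counts as down from 0.004; pressing 6 to 8 mm is ample
- glass: the clear empty glass beaker (45 mm wide, 57 mm tall), standing loose on its pad, origin at the centre of its underside, z up
- dropper_bottle: small amber dropper bottle, 33 mm wide, 102 mm tall, loose behind the pads, origin at the centre of its underside, z up
- bench_timer: grey bench timer, 26 x 64 mm, 58 mm tall, loose behind the pads, origin at the centre of its underside, z up
Mind the look-alikes: they are no part of the job. There is more than one size of the bench_timer; the job needs the larger.

How it is judged:
On the way, in this order (a step that is already met when the one before it is completed fails the run):
1. the key of the jar's pad is pressed down first (value of joint key_jar above 0.004 m), for 0.1 s.
2. then the key of the mortar's pad (value of joint key_mortar above 0.004 m), for 0.1 s.
3. then the key of the die body's pad (value of joint key_die above 0.004 m), for 0.1 s.
At the end, for the whole second after the job is handed in: The keys of the jar's, mortar's and die body's pads are at least 4 mm down (of 12), the beaker's key is less than 2 mm down, and the four things, the dropper bottle and the timer stand upright and at rest within 12 mm of where they started (value of joint each of key_jar, key_mortar, key_die above 0.004 m and value of joint key_glass below 0.002 m and distance of each of jar, mortar, die, glass, dropper_bottle, bench_timer from where it was at the start of the episode below 0.012 m and angle between each of jar, mortar, die, glass, dropper_bottle, bench_timer's own z axis and vertical below 0.1 rad and linear speed of each of jar, mortar, die, glass, dropper_bottle, bench_timer below 0.02 m/s); the robot touches nothing.
It fails at once if a pad or its key is pushed with more than 20 N (contact force between any of the fingers, the arm and pad_jar above 20 N or contact force between any of the fingers, the arm and pad_mortar above 20 N or contact force between any of the fingers, the arm and pad_die above 20 N or contact force between any of the fingers, the arm and pad_glass above 20 N).
It fails at once if the key of the beaker's pad is pressed (2 mm or more) (value of joint key_glass above 0.002 m).
It fails at once if a thing on a pad, the dropper bottle or the timer is lifted, tipped or shifted by more than 12 mm (distance of any of jar, mortar, die, glass, dropper_bottle, bench_timer from where it was at the start of the episode above 0.012 m or angle between any of jar, mortar, die, glass, dropper_bottle, bench_timer's own z axis and vertical above 0.15 rad).
It also fails if it takes over 45 s, if anything falls off the work surface, if the arm or the gripper's body presses on something with over 40 N, if the wrist force passes 120 N, or if a joint passes its speed limit or range.

## Working session

There is one attempt and no reset: what is moved stays moved. The work goes in short steps, Python scripts to look and compute and a tool call to move; the robot and the scene stay as the last step left them, time stands still between calls to the robot, and variables do not carry over. Pictures are saved under pics/ and viewed, at most 10 in all, crops included, and the job is handed in when it is done.

Besides the shell and the picture viewer there is one more tool, called after "Call:" by a JSON object that holds its "api" and its "payload". jog_arm: Moves the arm, as the interface text tells. Shifts and turns lie within -1 to 1; 1 stands for 75 cm of shift or pi/2 rad of turn. Its arguments: {"type":"object","properties":{"rows":{"type":"array","items":{"type":"object","properties":{"x":{"type":"number"},"y":{"type":"number"},"z":{"type":"number"},"turn":{"type":"number"},"gripper":{"type":"number"}}}},"force":{"type":"number"}},"required":["rows"]}

```bash
mkdir -p pics
python3 - <<'E'
from cell import arm, read_camera, camera_params
import cv2,numpy as np
for n in("top","scene"):
    p,d=read_camera(n); cv2.imwrite(f"pics/{n}0.png",p[:,:,::-1]); np.savez(f"{n}0.npz",p=p,d=d)
    c=camera_params(n); K,R,t=map(np.array,(c["intrinsics"],c["R"],c["t"]))
    h=cv2.cvtColor(p,cv2.COLOR_RGB2HSV)
    m=((h[:,:,0]>18)&(h[:,:,0]<35)&(h[:,:,1]>130)&(h[:,:,2]>90)).astype(np.uint8)
    k,l,s,ce=cv2.connectedComponentsWithStats(m)
    print(n,-R.T@t)
    for i in range(1,k):
        if s[i,4]<15: continue
        r=R.T@np.linalg.inv(K)@np.array([*ce[i],1]); o=-R.T@t
        print(s[i],ce[i].round(1),(o+r*(0.027-o[2])/r[2]).round(4))
s=arm.get_state();print(s)
E
```

```text
top [0.43188511 0.02882506 0.91447148]
[274  25  13  11  58] [280.6  30. ] [ 1.0026 -0.0345  0.027 ]
[212 212  15  14  28] [221. 221.] [0.5165 0.103  0.027 ]
[137 228   8  14  30] [142.2 235.2] [0.481  0.2838 0.027 ]
[278 235  15  16  34] [282.9 243.8] [ 0.4665 -0.0399  0.027 ]
[353 258  11  16  38] [355.4 266.2] [ 0.419  -0.2027  0.027 ]
scene [ 0.8529878  -1.0085889   0.53762632]
[236 164  13   9  74] [242.2 168.4] [0.4878 0.2787 0.027 ]
[230 190  15  10  86] [237.  195.4] [0.5276 0.0898 0.027 ]
[188 212  16  13 105] [195.8 219.2] [ 0.4742 -0.0633  0.027 ]
[135 246  19  14 114] [143.6 254.6] [ 0.4296 -0.2378  0.027 ]
{'time_s': 0.1, 'joints': array([-1.21079279e+00,  1.16455472e-01,  1.44221464e+00, -2.26185765e-05,
        1.58398137e+00, -3.77954695e-02]), 'qvel': array([-6.75390642e-04, -2.82668277e-03, -1.34862581e-03,  1.72760824e-03,
        5.45442151e-04, -6.76630946e-05]), 'effort': array([ 3.12824850e-03, -7.22891879e+01, -6.23864722e+01,  7.81414798e-02,
        2.28337501e-02, -8.19432330e-05]), 'position': array([ 0.261412  , -0.62212644,  0.21795718]), 'orientation': array([ 9.80284511e-01,  1.97590481e-01, -9.60844549e-05, -5.20746060e-04]), 'ft_force': array([-0.38140605,  0.24136173, -0.38333592]), 'wrist_torque': array([ 0.00273653, -0.02273558,  0.02562172]), 'gripper_force': 0.0, 'grip_width': 0.09286274940151792}
```

View pics/top0.png

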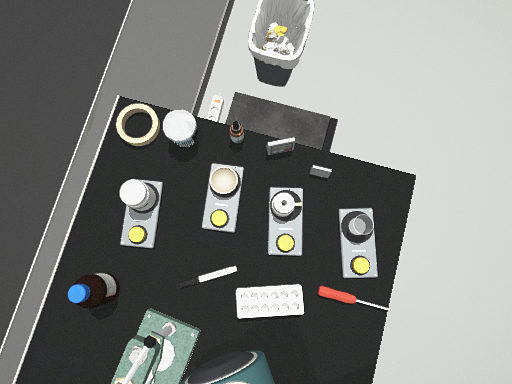

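View pics/scene0.png

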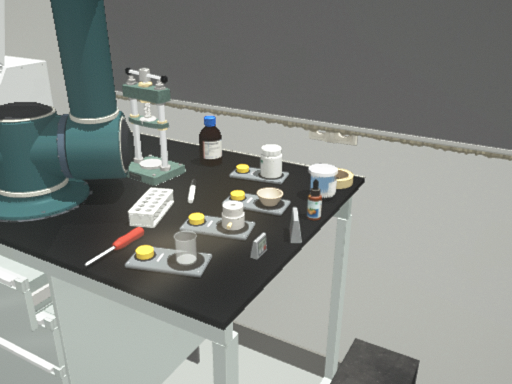

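The top view shows the pads left to right: white jar with its key at (137,235), mortar at (219,218), round die-like body at (286,243) and beaker at (361,265). I'll enlarge it and refine the key centres.

```bash
cat > h.py <<'E'
from cell import arm, read_camera, camera_params
import cv2,numpy as np
def keys(n,p):
    c=camera_params(n); K,R,t=map(np.array,(c["intrinsics"],c["R"],c["t"])); o=-R.T@t
    b=p.astype(int); m=((b[:,:,0]>90)&(b[:,:,1]>80)&(b[:,:,2]<0.6*b[:,:,1])&(abs(b[:,:,0]-b[:,:,1])<80)).astype(np.uint8)
    k,l,s,ce=cv2.connectedComponentsWithStats(m)
    for i in range(1,k):
        if s[i,4]<40: continue
        r=R.T@np.linalg.inv(K)@np.array([*ce[i],1])
        print(n,s[i],ce[i].round(1),[(o+r*(z-o[2])/r[2])[:2].round(4) for z in(.027,.022)])
E
python3 - <<'E'
from h import *
for n in("top","scene"):
    z=np.load(f"{n}0.npz"); p=z["p"]; keys(n,p)
    if n=="top": a=p[150:290,110:390]
    else: b=p[135:275,120:320]
cv2.imwrite("pics/c1.png",cv2.resize(a,(800,400),interpolation=cv2.INTER_CUBIC)[:,:,::-1])
cv2.imwrite("pics/c2.png",cv2.resize(b,(800,560),interpolation=cv2.INTER_CUBIC)[:,:,::-1])
E
```

```text
top [274  25  13  11  95] [280.2  29.9] [array([ 1.0029, -0.0336]), array([ 1.0061, -0.0339])]
top [211 210  16  16 199] [218.8 217.6] [array([0.5242, 0.1083]), array([0.5248, 0.1088])]
top [129 226  17  16 208] [136.5 234. ] [array([0.4836, 0.2971]), array([0.4839, 0.2986])]
top [278 235  16  16 206] [285.4 242.6] [array([ 0.4693, -0.0455]), array([ 0.4695, -0.0459])]
top [352 257  18  17 226] [360.6 265. ] [array([ 0.4218, -0.2145]), array([ 0.4217, -0.2158])]
scene [236 164  13   9 105] [242.3 167.9] [array([0.4871, 0.2828]), array([0.4835, 0.2955])]
scene [230 190  15  11 137] [237.3 194.6] [array([0.5268, 0.0947]), array([0.5236, 0.1055])]
scene [188 212  16  13 172] [195.9 218.1] [array([ 0.4725, -0.0581]), array([ 0.4688, -0.0487])]
scene [135 245  19  15 233] [144.2 251.8] [array([ 0.4259, -0.2277]), array([ 0.4217, -0.2201])]
```

View pics/c1.png

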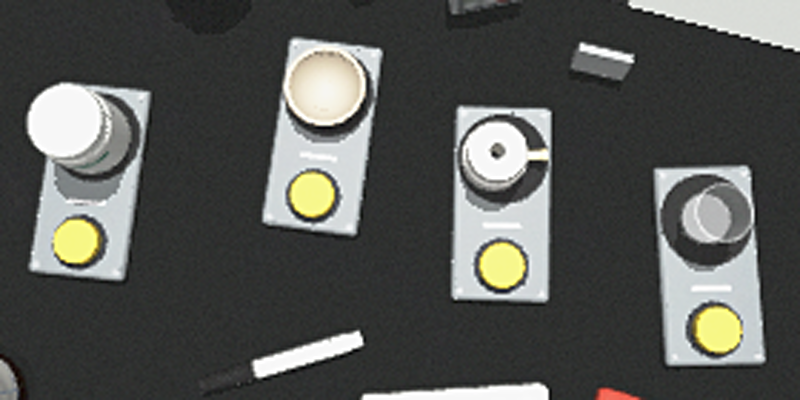

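View pics/c2.png

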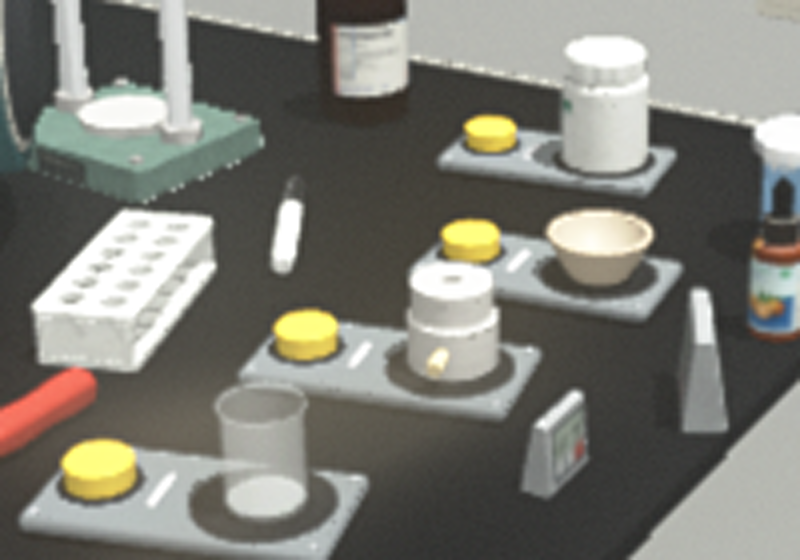

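Identities are clear: the jar key is far left, then the mortar key, the die body key and the beaker key at the near right. Key tops (x, y) are: jar (0.484,0.297), mortar (0.524,0.108), die (0.469,-0.046). First I'll turn the tool to yaw 0 and shut the fingers, and check obstacle heights near the jar.

Call:
{"api": "jog_arm", "payload": {"rows": [{"turn": 0.065, "gripper": -1}, {"turn": 0.065, "gripper": -1}, {"turn": 0.065, "gripper": -1}, {"turn": 0.058, "gripper": -1}, {"gripper": -1}], "force": 20}}

```text
schema error: expected keys x, y, z, turn, gripper
```

Run:
```python
from h import *
c=camera_params("top"); K,R,t=map(np.array,(c["intrinsics"],c["R"],c["t"]))
d=np.load("top0.npz")["d"]; v,u=np.mgrid[:384,:512]
P=((np.linalg.inv(K)@np.stack([u,v,1+0*u]).reshape(3,-1))*d.ravel()-t[:,None]).T@R
P=P[d.ravel()>0]
for x in np.arange(.15,.7,.05):
    print(round(x,2),[int(1000*P[(abs(P[:,0]-x)<.025)&(abs(P[:,1]-y)<.025)][:,2].max(initial=-.001)) for y in np.arange(.45,-.36,-.05)])
s=arm.get_state();print(s["position"],s["orientation"],s["grip_width"])
```

```text
0.15 [5, 5, 5, -1, 44, 32, 1, -1, -1, 3, 5, 6, 4, 6, 4, -1, -1]
0.2 [5, 5, 6, 3, 42, 174, 189, 216, 209, 204, 6, 6, 6, 5, 5, -1, -1]
0.25 [5, 5, 5, 32, 284, 299, 164, 225, 233, 203, 5, 5, 5, 6, 8, -1, -1]
0.3 [6, 5, 5, 30, 262, 303, 33, 6, 41, 40, 40, 39, 7, 6, 16, 17, -1]
0.35 [227, 152, 151, 5, 6, 19, 17, 6, 42, 40, 41, 41, 28, 27, 20, 16, -1]
0.4 [257, 147, 150, 5, 7, 17, 19, 20, 17, 5, 37, 35, 6, 32, 31, 5, -1]
0.45 [289, 6, 16, 31, 16, 5, 5, 6, 5, 18, 32, 17, 14, 31, 30, 6, -1]
0.5 [319, 6, 16, 32, 17, 5, 16, 32, 16, 17, 31, 16, 14, 71, 72, 5, 3]
0.55 [330, 350, 17, 100, 99, 5, 17, 31, 17, 67, 68, 35, 16, 72, 70, 5, 6]
0.6 [87, 380, 5, 100, 98, 6, 45, 46, 46, 43, 66, 16, 6, 6, 5, 6, 6]
0.65 [89, 411, 5, 5, 5, 5, 44, 45, 42, 5, 5, 43, 45, 5, 6, 5, 5]
[ 0.261412   -0.62212644  0.21795718] [ 9.80284511e-01  1.97590481e-01 -9.60844549e-05 -5.20746060e-04] 0.09286274940151792
```

Call:
{"api": "jog_arm", "payload": {"rows": [{"x": 0, "y": 0, "z": 0, "turn": 0.075, "gripper": -1}, {"x": 0, "y": 0, "z": 0, "turn": 0.075, "gripper": -1}, {"x": 0, "y": 0, "z": 0, "turn": 0.075, "gripper": -1}, {"x": 0, "y": 0, "z": 0, "turn": 0.075, "gripper": -1}, {"x": 0, "y": 0, "z": 0, "turn": 0.07, "gripper": -1}], "force": 20}}

```text
time_s: 0.52
position: [0.2614, -0.6222, 0.2182]
orientation: [0.996, -0.095, -0.0, -0.0]
ft_force: [-0.5, 1.0, 0.2]
grip_width: 0.064
gripper_force: 0.0
```

Call:
{"api": "jog_arm", "payload": {"rows": [{"x": 0.0025, "y": -0.05, "z": 0, "turn": 0, "gripper": -1}, {"x": 0.0025, "y": -0.05, "z": 0, "turn": 0, "gripper": -1}, {"x": 0.0025, "y": -0.05, "z": 0, "turn": 0, "gripper": -1}, {"x": 0.0025, "y": -0.05, "z": 0, "turn": 0, "gripper": -1}, {"x": 0.0025, "y": -0.05, "z": 0, "turn": 0, "gripper": -1}]}}

```text
time_s: 0.93
position: [0.3048, -0.4379, 0.2181]
orientation: [0.996, -0.092, -0.0, -0.0]
ft_force: [0.6, -0.7, 0.5]
grip_width: 0.0309
gripper_force: 0.0
```

Call:
{"api": "jog_arm", "payload": {"rows": [{"x": 0.0025, "y": -0.05, "z": 0, "turn": 0, "gripper": -1}, {"x": 0.0025, "y": -0.05, "z": 0, "turn": 0, "gripper": -1}, {"x": 0.0025, "y": -0.05, "z": 0, "turn": 0, "gripper": -1}, {"x": 0.0025, "y": -0.05, "z": 0, "turn": 0, "gripper": -1}, {"x": 0.0025, "y": -0.05, "z": 0, "turn": 0, "gripper": -1}]}}

```text
time_s: 1.35
position: [0.3481, -0.2553, 0.2184]
orientation: [0.996, -0.092, 0.0, -0.0]
ft_force: [0.4, -0.3, 0.7]
grip_width: 0.0012
gripper_force: 0.0
```

Call:
{"api": "jog_arm", "payload": {"rows": [{"x": 0.0025, "y": -0.05, "z": 0, "turn": 0, "gripper": -1}, {"x": 0.0025, "y": -0.05, "z": 0, "turn": 0, "gripper": -1}, {"x": 0.0025, "y": -0.05, "z": 0, "turn": 0, "gripper": -1}, {"x": 0.0025, "y": -0.05, "z": 0, "turn": 0, "gripper": -1}, {"x": 0.0025, "y": -0.05, "z": 0, "turn": 0, "gripper": -1}]}}

```text
time_s: 1.77
position: [0.3915, -0.0726, 0.2186]
orientation: [0.996, -0.092, 0.0, 0.0]
ft_force: [0.4, -0.5, 0.1]
grip_width: 0.0004
gripper_force: 0.0
```

Call:
{"api": "jog_arm", "payload": {"rows": [{"x": 0.0025, "y": -0.05, "z": 0, "turn": 0, "gripper": -1}, {"x": 0.0025, "y": -0.05, "z": 0, "turn": 0, "gripper": -1}, {"x": 0.0025, "y": -0.05, "z": 0, "turn": 0, "gripper": -1}, {"x": 0.0025, "y": -0.05, "z": 0, "turn": 0, "gripper": -1}, {"x": 0.0025, "y": -0.05, "z": 0, "turn": 0, "gripper": -1}]}}

```text
time_s: 2.18
position: [0.435, 0.1104, 0.2186]
orientation: [0.996, -0.091, 0.0, -0.0]
ft_force: [1.3, -1.3, -0.0]
grip_width: 0.0003
gripper_force: 0.0
```

Call:
{"api": "jog_arm", "payload": {"rows": [{"x": 0.004, "y": -0.05, "z": 0, "turn": 0, "gripper": -1}, {"x": 0.004, "y": -0.05, "z": 0, "turn": 0, "gripper": -1}, {"x": 0.004, "y": -0.05, "z": 0, "turn": 0, "gripper": -1}, {"x": 0.004, "y": -0.05, "z": 0, "turn": 0, "gripper": -1}, {"x": 0.004, "y": -0.05, "z": 0, "turn": 0, "gripper": -1}]}}

```text
time_s: 2.6
position: [0.484, 0.292, 0.2183]
orientation: [0.996, -0.091, -0.0, 0.0]
ft_force: [0.3, -0.7, 1.2]
grip_width: 0.0005
gripper_force: 0.0
```

Call:
{"api": "jog_arm", "payload": {"rows": [{"x": 0, "y": 0, "z": 0.03, "turn": 0, "gripper": -1}, {"x": 0, "y": 0, "z": 0.04, "turn": 0, "gripper": -1}, {"x": 0, "y": 0, "z": 0.04, "turn": 0, "gripper": -1}, {"x": 0, "y": 0, "z": 0.03, "turn": 0, "gripper": -1}, {"x": 0, "y": 0, "z": 0, "turn": 0, "gripper": -1}]}}

```text
time_s: 3.02
position: [0.482, 0.2889, 0.1084]
orientation: [0.996, -0.091, -0.003, 0.002]
ft_force: [-0.1, 0.9, -0.1]
grip_width: 0.0007
gripper_force: 0.0
```

Run:
```python
from h import *
a,_=read_camera("top"); b,_=read_camera("scene")
o=np.hstack([cv2.resize(a[150:290,70:240],(425,350)),cv2.resize(b[85:215,180:320],(375,350))])
cv2.imwrite("pics/j1.png",o[:,:,::-1]); print(arm.get_state()["position"],arm.get_state()["orientation"])
```

```text
[0.48389062 0.28981123 0.11380271] [ 9.95797519e-01 -9.15804445e-02 -4.79209226e-04  3.05319397e-04]
```

View pics/j1.png

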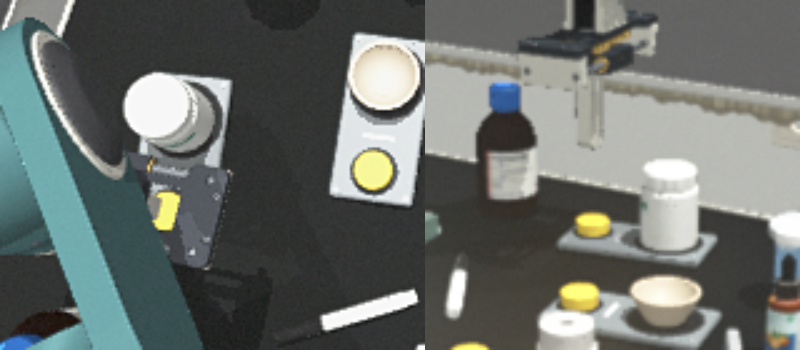

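The fingers are centred over the jar pad's key (left panel about (165,210), right panel finger above the cap at (592,225)) and the body is clear of the bottle. I'll shift 7 mm left and go down.

Call:
{"api": "jog_arm", "payload": {"rows": [{"x": -0.001, "y": -0.009, "z": 0.03, "turn": 0, "gripper": -1}, {"x": 0, "y": 0, "z": 0.03, "turn": 0, "gripper": -1}, {"x": 0, "y": 0, "z": 0.025, "turn": 0, "gripper": -1}, {"x": 0, "y": 0, "z": 0.011, "turn": 0, "gripper": -1}, {"x": 0, "y": 0, "z": 0.004, "turn": 0, "gripper": -1}]}}

```text
time_s: 3.53
position: [0.4848, 0.2967, 0.0391]
orientation: [0.996, -0.092, 0.0, -0.0]
ft_force: [-0.0, 0.2, 0.1]
grip_width: 0.0005
gripper_force: 0.0
```

Call:
{"api": "jog_arm", "payload": {"rows": [{"x": 0, "y": 0, "z": 0, "turn": 0, "gripper": -1}, {"x": 0, "y": 0, "z": 0.002, "turn": 0, "gripper": -1}, {"x": 0, "y": 0, "z": 0.002, "turn": 0, "gripper": -1}, {"x": 0, "y": 0, "z": 0.002, "turn": 0, "gripper": -1}, {"x": 0, "y": 0, "z": 0, "turn": 0, "gripper": -1}]}}

```text
time_s: 3.95
position: [0.4847, 0.2967, 0.0345]
orientation: [0.996, -0.092, 0.0, -0.0]
ft_force: [-0.2, -0.3, -0.2]
grip_width: 0.0001
gripper_force: 0.0
```

Call:
{"api": "jog_arm", "payload": {"rows": [{"x": 0, "y": 0, "z": 0.003, "turn": 0, "gripper": -1}, {"x": 0, "y": 0, "z": 0.003, "turn": 0, "gripper": -1}, {"x": 0, "y": 0, "z": 0.003, "turn": 0, "gripper": -1}, {"x": 0, "y": 0, "z": 0.003, "turn": 0, "gripper": -1}, {"x": 0, "y": 0, "z": 0.002, "turn": 0, "gripper": -1}]}}

```text
time_s: 4.37
position: [0.4846, 0.2967, 0.0236]
orientation: [0.996, -0.092, 0.0, -0.0]
ft_force: [-0.6, -0.3, 3.6]
grip_width: 0.0004
gripper_force: 2.2
```

Call:
{"api": "jog_arm", "payload": {"rows": [{"x": 0, "y": 0, "z": 0.002, "turn": 0, "gripper": -1}, {"x": 0, "y": 0, "z": 0.002, "turn": 0, "gripper": -1}, {"x": 0, "y": 0, "z": 0.001, "turn": 0, "gripper": -1}, {"x": 0, "y": 0, "z": 0, "turn": 0, "gripper": -1}, {"x": 0, "y": 0, "z": 0, "turn": 0, "gripper": -1}]}}

```text
time_s: 4.78
position: [0.4846, 0.2967, 0.0198]
orientation: [0.996, -0.092, 0.0, -0.0]
ft_force: [-0.4, 0.2, 1.9]
grip_width: 0.0005
gripper_force: 1.1
```

The jar key is about 7 mm down. Now the mortar key.

Call:
{"api": "jog_arm", "payload": {"rows": [{"x": 0, "y": 0, "z": -0.02, "turn": 0, "gripper": -1}, {"x": 0, "y": 0, "z": -0.04, "turn": 0, "gripper": -1}, {"x": 0.016, "y": 0.039, "z": -0.02, "turn": 0, "gripper": -1}, {"x": 0.016, "y": 0.039, "z": 0, "turn": 0, "gripper": -1}, {"x": 0.016, "y": 0.039, "z": 0, "turn": 0, "gripper": -1}]}}

```text
time_s: 5.2
position: [0.5044, 0.2032, 0.081]
orientation: [0.996, -0.091, 0.001, -0.0]
ft_force: [0.2, -0.1, -0.7]
grip_width: 0.0007
gripper_force: 0.0
```

Call:
{"api": "jog_arm", "payload": {"rows": [{"x": 0.016, "y": 0.039, "z": 0, "turn": 0, "gripper": -1}, {"x": 0.016, "y": 0.039, "z": 0, "turn": 0, "gripper": -1}, {"x": 0.012, "y": 0.03, "z": 0, "turn": 0, "gripper": -1}, {"x": 0.005, "y": 0.012, "z": 0, "turn": 0, "gripper": -1}, {"x": 0, "y": 0, "z": 0, "turn": 0, "gripper": -1}]}}

```text
time_s: 5.62
position: [0.5239, 0.1071, 0.0797]
orientation: [0.996, -0.093, -0.0, 0.0]
ft_force: [-0.2, 1.2, -0.8]
grip_width: 0.0004
gripper_force: 0.0
```

Run:
```python
from h import *
for n in("top","scene"):
    p,_=read_camera(n); keys(n,p)
    if n=="scene": cv2.imwrite("pics/m1.png",cv2.resize(p[115:275,120:340],(770,560))[:,:,::-1])
print(arm.get_state()["position"],arm.get_state()["orientation"])
```

```text
top [274  25  13  11  95] [280.2  29.9] [array([ 1.0029, -0.0336]), array([ 1.0061, -0.0339])]
top [129 227  12  16 132] [135.2 234.6] [array([0.4822, 0.3001]), array([0.4824, 0.3016])]
top [278 235  16  16  51] [285.3 243.2] [array([ 0.4678, -0.0453]), array([ 0.468 , -0.0457])]
top [352 257  18  17 159] [361.2 265.4] [array([ 0.421 , -0.2157]), array([ 0.4209, -0.2171])]
scene [230 190  15  11 135] [237.5 194.8] [array([0.5276, 0.0941]), array([0.5244, 0.1049])]
scene [188 212  16  13 175] [196.  218.1] [array([ 0.4726, -0.0582]), array([ 0.4689, -0.0489])]
scene [135 245  19  15 233] [144.1 251.8] [array([ 0.4258, -0.2278]), array([ 0.4216, -0.2202])]
[0.52361488 0.10906878 0.07976811] [ 9.95770566e-01 -9.18746512e-02 -1.10663166e-04 -1.30587373e-04]
```

View pics/m1.png

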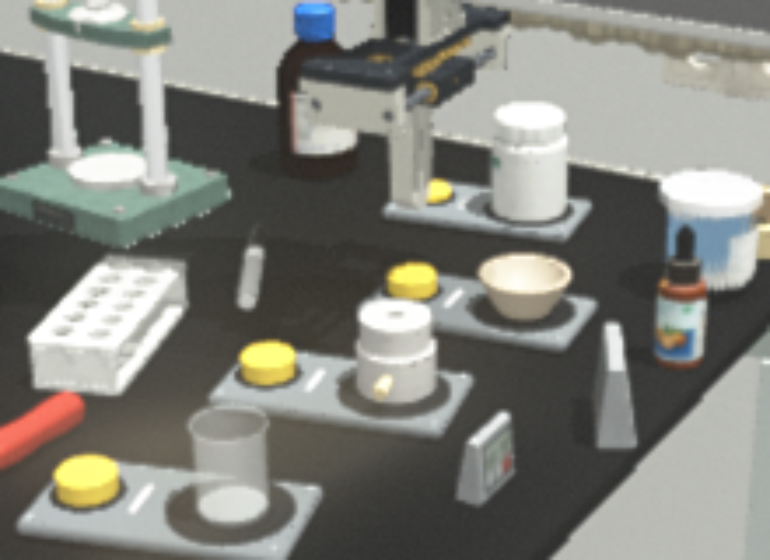

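The jar's key (435,190) is visibly lower than the others, nothing has shifted, and the fingers hang above the mortar's key (412,280). Going down.

Call:
{"api": "jog_arm", "payload": {"rows": [{"x": 0, "y": 0, "z": 0.025, "turn": 0, "gripper": -1}, {"x": 0, "y": 0, "z": 0.02, "turn": 0, "gripper": -1}, {"x": 0, "y": 0, "z": 0.01, "turn": 0, "gripper": -1}, {"x": 0, "y": 0, "z": 0.005, "turn": 0, "gripper": -1}, {"x": 0, "y": 0, "z": 0.001, "turn": 0, "gripper": -1}]}}

```text
time_s: 6.13
position: [0.5233, 0.1094, 0.0336]
orientation: [0.996, -0.091, -0.001, 0.0]
ft_force: [0.5, 0.3, -0.3]
grip_width: 0.0005
gripper_force: 0.0
```

Call:
{"api": "jog_arm", "payload": {"rows": [{"x": 0, "y": 0, "z": 0.003, "turn": 0, "gripper": -1}, {"x": 0, "y": 0, "z": 0.003, "turn": 0, "gripper": -1}, {"x": 0, "y": 0, "z": 0.003, "turn": 0, "gripper": -1}, {"x": 0, "y": 0, "z": 0.003, "turn": 0, "gripper": -1}, {"x": 0, "y": 0, "z": 0.002, "turn": 0, "gripper": -1}]}}

```text
time_s: 6.55
position: [0.524, 0.1088, 0.024]
orientation: [0.996, -0.092, 0.0, -0.0]
ft_force: [-1.1, 2.4, 4.3]
grip_width: 0.0005
gripper_force: 2.2
```

Call:
{"api": "jog_arm", "payload": {"rows": [{"x": 0, "y": 0, "z": 0.002, "turn": 0, "gripper": -1}, {"x": 0, "y": 0, "z": 0.002, "turn": 0, "gripper": -1}, {"x": 0, "y": 0, "z": 0.001, "turn": 0, "gripper": -1}, {"x": 0, "y": 0, "z": 0, "turn": 0, "gripper": -1}, {"x": 0, "y": 0, "z": 0, "turn": 0, "gripper": -1}]}}

```text
time_s: 6.97
position: [0.5239, 0.1087, 0.0201]
orientation: [0.996, -0.092, 0.0, -0.0]
ft_force: [1.3, 2.4, 3.0]
grip_width: 0.0004
gripper_force: 1.4
```

Call:
{"api": "jog_arm", "payload": {"rows": [{"x": 0, "y": 0, "z": -0.02, "turn": 0, "gripper": -1}, {"x": 0, "y": 0, "z": -0.04, "turn": 0, "gripper": -1}, {"x": -0.006, "y": 0.036, "z": -0.02, "turn": 0, "gripper": -1}, {"x": -0.006, "y": 0.036, "z": 0, "turn": 0, "gripper": -1}, {"x": -0.006, "y": 0.036, "z": 0, "turn": 0, "gripper": -1}]}}

```text
time_s: 7.38
position: [0.4954, 0.0307, 0.0807]
orientation: [0.996, -0.091, 0.001, 0.0]
ft_force: [0.4, -0.4, -0.3]
grip_width: 0.0005
gripper_force: 0.0
```

Call:
{"api": "jog_arm", "payload": {"rows": [{"x": -0.006, "y": 0.036, "z": 0, "turn": 0, "gripper": -1}, {"x": -0.006, "y": 0.036, "z": 0, "turn": 0, "gripper": -1}, {"x": -0.004, "y": 0.025, "z": 0, "turn": 0, "gripper": -1}, {"x": 0, "y": 0.011, "z": 0, "turn": 0, "gripper": -1}, {"x": 0, "y": 0, "z": 0, "turn": 0, "gripper": -1}]}}

```text
time_s: 7.8
position: [0.4687, -0.0472, 0.0798]
orientation: [0.996, -0.093, -0.0, 0.0]
ft_force: [-0.0, 0.5, -0.0]
grip_width: 0.0002
gripper_force: 0.0
```

Call:
{"api": "jog_arm", "payload": {"rows": [{"x": 0, "y": 0, "z": 0.025, "turn": 0, "gripper": -1}, {"x": 0, "y": 0, "z": 0.02, "turn": 0, "gripper": -1}, {"x": 0, "y": 0, "z": 0.01, "turn": 0, "gripper": -1}, {"x": 0, "y": 0, "z": 0.005, "turn": 0, "gripper": -1}, {"x": 0, "y": 0, "z": 0.001, "turn": 0, "gripper": -1}]}}

```text
time_s: 8.22
position: [0.469, -0.0454, 0.0336]
orientation: [0.996, -0.091, -0.001, -0.0]
ft_force: [-0.8, 0.8, -0.2]
grip_width: 0.0006
gripper_force: 0.0
```

Call:
{"api": "jog_arm", "payload": {"rows": [{"x": 0, "y": 0, "z": 0.003, "turn": 0, "gripper": -1}, {"x": 0, "y": 0, "z": 0.003, "turn": 0, "gripper": -1}, {"x": 0, "y": 0, "z": 0.003, "turn": 0, "gripper": -1}, {"x": 0, "y": 0, "z": 0.003, "turn": 0, "gripper": -1}, {"x": 0, "y": 0, "z": 0.002, "turn": 0, "gripper": -1}]}}

```text
time_s: 8.63
position: [0.4694, -0.046, 0.0239]
orientation: [0.996, -0.092, 0.0, -0.0]
ft_force: [0.1, 1.4, 4.5]
grip_width: 0.0005
gripper_force: 2.2
```

Call:
{"api": "jog_arm", "payload": {"rows": [{"x": 0, "y": 0, "z": 0.002, "turn": 0, "gripper": -1}, {"x": 0, "y": 0, "z": 0.002, "turn": 0, "gripper": -1}, {"x": 0, "y": 0, "z": 0.001, "turn": 0, "gripper": -1}, {"x": 0, "y": 0, "z": 0, "turn": 0, "gripper": -1}, {"x": 0, "y": 0, "z": 0, "turn": 0, "gripper": -1}]}}

```text
time_s: 9.05
position: [0.4693, -0.046, 0.02]
orientation: [0.996, -0.092, 0.0, -0.0]
ft_force: [2.6, -0.2, 3.2]
grip_width: 0.0002
gripper_force: 1.4
```

Call:
{"api": "jog_arm", "payload": {"rows": [{"x": 0, "y": 0, "z": -0.02, "turn": 0, "gripper": -1}, {"x": 0, "y": 0, "z": -0.04, "turn": 0, "gripper": -1}, {"x": 0, "y": 0, "z": -0.05, "turn": 0, "gripper": -1}, {"x": 0, "y": 0, "z": -0.05, "turn": 0, "gripper": -1}, {"x": 0, "y": 0, "z": -0.05, "turn": 0, "gripper": -1}]}}

```text
time_s: 9.47
position: [0.4684, -0.046, 0.1787]
orientation: [0.996, -0.092, -0.0, 0.0]
ft_force: [1.0, 1.9, 0.1]
grip_width: 0.0003
gripper_force: 0.0
```

Call:
{"api": "jog_arm", "payload": {"rows": [{"x": 0, "y": 0, "z": -0.05, "turn": 0, "gripper": -1}, {"x": 0, "y": 0, "z": -0.02, "turn": 0, "gripper": -1}, {"x": 0, "y": 0, "z": 0, "turn": 0, "gripper": -1}, {"x": 0, "y": 0, "z": 0, "turn": 0, "gripper": -1}, {"x": 0, "y": 0, "z": 0, "turn": 0, "gripper": -1}]}}

```text
time_s: 9.88
position: [0.4686, -0.046, 0.228]
orientation: [0.996, -0.092, -0.001, -0.0]
ft_force: [0.3, 0.3, 0.4]
grip_width: 0.0003
gripper_force: 0.0
```

Run:
```python
from h import *
p,_=read_camera("scene"); keys("scene",p); cv2.imwrite("pics/e1.png",cv2.resize(p[115:275,120:340],(770,560))[:,:,::-1])
```

```text
scene [190  76  21   9  47] [199.1  80.3] [array([-0.0912,  1.4835]), array([-0.1004,  1.5079])]
scene [236 166  13   7  72] [242.4 169.2] [array([0.4902, 0.2728]), array([0.4867, 0.2853])]
scene [231 192  14   9  86] [237.4 196.3] [array([0.53  , 0.0848]), array([0.5268, 0.0955])]
scene [189 216  16   9 116] [196.2 220. ] [array([ 0.4766, -0.0673]), array([ 0.4729, -0.0581])]
scene [135 245  19  15 239] [144.3 251.8] [array([ 0.4259, -0.2276]), array([ 0.4217, -0.22  ])]
```

View pics/e1.png

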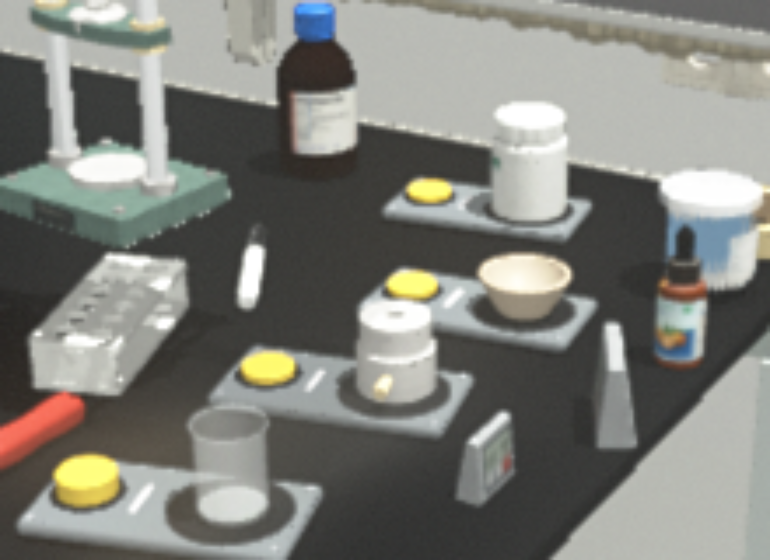

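The jar, mortar and die keys (430,190), (412,286) and (268,368) are all low. The beaker's key (87,480) is up, everything stands where it was, and the arm is clear.

```bash
python3 -c "
from cell import arm; print(arm.finish_job())"
```

```text
the job is handed in; nothing more can be done
None
```

I pressed the jar, mortar and die keys in that order, each about 7 mm down and staying down in the last picture; the beaker's key is up, nothing looked shifted, the arm is clear, and the job is handed in (no verdict came back).

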